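# Release the ratchet jar clamp and ease its drum back

## Task

A jar is gripped in the ratchet clamp on the worktop; set it free gently. Flick the clamp's red lever fully over to release, wind the crank on just far enough for the sprung pawl to jump off the ratchet wheel without crushing the jar, then keep hold of the crank and ease the drum slowly all the way back to its stop before you let go. Leave the jar standing where it is and do not disturb the other things.

Things in the scene. Friction and masses are not known exactly. Their poses are not given: they have to be found in the camera images.
- clamp: Grey ratchet jar clamp, fixed, plate 145 x 335 x 10 mm. Origin on the worktop under the drum's upright axle; z up, y from the drum towards the jar, x away from the robot (yaw varies up to 20 degrees). In its frame (mm): jar (18, 160), lever and pawl post (-11, 58); ratchet wheel radius 43, top z = 45. Only knob (top z = 113) and jar (top z = 110) rise above 70.
- axle (a point): Point on the drum's axle, 93 mm above the worktop (the height to grip the crank knob); does not move with the drum.
- drum (a joint): Turn of drum, wheel and crank (rad), counter-clockwise from above = winding on. About -0.02 at the start, held by the pawl against a spring of 0.36 N m (6 N at the knob; 3.6 N at the end) plus the jar's push. Slack stop at -1.6. The jaw moves 18 mm a radian. Let go with the pawl off, the drum flies back, which is not allowed (3 rad/s at most).
- knob_grip (a point): Middle of the crank's black upright knob: 20 mm in diameter, z = 65 to 113 mm, this point z = 93 mm, 60 mm from the axle. It spins freely on the crank, so hold it from above and move along the arc without turning the hand. Crank arm below: top z = 62 mm. At drum 0 the crank points along the clamp's -y, 5 degrees towards +x.
- lever (a joint): Red release lever (rad): 0 = pawl sprung into the wheel, 0.6 = end stop, pawl sprung outwards. Turns clockwise from above; stays where it is left (about 4 N at the peg). Full release means more than 0.5.
- lever_peg (a point): On the red lever's upright peg: 12 mm in diameter, z = 28 to 64 mm, this point z = 54 mm, 55 mm from the lever post. At lever 0 it lies in direction (-54, -10) from the post; push it from its -y side about 32 mm in the clamp's +y direction to throw the lever. At least 25 mm free beside it.
- pawl_tip (a point): Tip pin of the brass pawl: 38 mm (horizontally) from the axle while hooked behind a tooth. The teeth are undercut: with the lever over, the loaded tooth still traps it until the drum is wound on by about 0.06 to 0.09 rad from rest; then it springs out to over 50 mm from the axle and stays out.
- pad: Rubber pad, 46 x 10 x 44 mm, that presses the jar into the V-shaped fixed jaw, with about 9 N at the start. It is backed by a spring of 6 N/mm, so each 0.1 rad of winding on adds about 11 N; more than 25 N breaks the jar.
- jar: Glass jar with a white lid, 64 mm in diameter, 100 mm tall, upright on the clamp's plate between pad and V-jaw. Origin at the centre of its underside.
- tea_carton: Bystander: dark tea carton 35 x 66 x 102 mm, on the left.
- white_jar: Bystander: spice jar with white lid, 47 mm in diameter, 98 mm tall, on the left.
- salt: Bystander: salt shaker, 44 mm in diameter, 90 mm tall, on the left.
- pill_jar: Bystander: small blue and white jar, 43 mm in diameter, 76 mm tall, on the right.
- spice_jar_a: Bystander: spice jar with yellow lid, 42 mm in diameter, 96 mm tall, on the right.
- clay_saucer: Bystander: small brown clay dish, 63 mm in diameter, 27 mm tall, on the right.
- tumbler: Bystander: clear glass tumbler, 79 mm in diameter, 90 mm tall, on the right.

How it is judged:
On the way, in this order (a step that is already met when the one before it is completed fails the run):
1. the red lever is over at release while the drum is still held (value of joint lever above 0.5 rad and value of joint drum above -0.1 rad), for 0.1 s.
2. the pawl has sprung clear of the wheel with the drum still held near its wound position (horizontal distance between pawl_tip and axle above 0.047 m and value of joint drum above -0.15 rad), for 0.1 s.
At the end, for the whole second after the job is handed in: The drum is at rest within 0.1 rad of its slack stop (below -1.5), the lever over (more than 0.5) with the pawl more than 47 mm from the axle, and the jar stands upright (within 0.1 rad) on the clamp within 15 mm of where it was (value of joint drum below -1.5 rad and velocity of joint drum between -0.1 and 0.1 rad/s and value of joint lever above 0.5 rad and horizontal distance between pawl_tip and axle above 0.047 m and angle between jar's own z axis and vertical below 0.1 rad and z of jar in the frame of clamp above 0.005 m and distance of jar from where it was at the start of the episode below 0.015 m); the robot touches nothing.
It fails at once if the drum flies back (faster than 3 rad/s) (velocity of joint drum below -3 rad/s).
It fails at once if the jar is squeezed with more than 25 N (contact force between pad and jar above 25 N).
It fails at once if a bystander is moved by more than 30 mm (distance of any of tea_carton, white_jar, salt, pill_jar, spice_jar_a, clay_saucer, tumbler from where it was at the start of the episode above 0.03 m).
It fails at once if the jar is tipped (angle between jar's own z axis and vertical above 0.4 rad).
It also fails if it takes over 58 s, if anything falls off the work surface, if the arm or the gripper's body presses on something with over 40 N, if the wrist force passes 120 N, or if a joint passes its speed limit or range.

## Robot

A 6-joint arm with a two-finger parallel gripper is mounted at the origin on a cart in front of the work surface, level with it; the furniture and walls round the work are solid. World frame = base frame: x ahead of the robot, y to its left, z up, the work surface at z = 0. Lengths are in m, angles in rad, forces in N, time in s.
With the tool pointing down it reaches from about 0.25 to 0.775 m from the base axis. Payload 8.9 kg.
Tool frame: the origin (TCP) lies between the finger pads; the fingertips stand 14 mm ahead of it and the grasp point (between the pads) lies 5 mm behind it; z points along the fingers, y is the line along which they close (so a half turn about z gives the same grasp; the last joint's range is limited). The gripper opens to 85 mm and grips with 20 to 120 N. Pads are 22 mm wide; open, the fingers measure 114 mm over their backs; the gripper's body (76 mm by 85 mm) begins 54 mm behind the grasp point. The pads swing forward as they close: fully open they stand 13 mm farther back than shut.
Start: joints at [1.153, 0.291, -0.153, 1.127, 0, 1.431], TCP at [0.144, 0.505, 0.245] pointing down, gripper open.
Joint ranges: [-2.52, 2.52], [-0.91, 1.74], [-1.3, 1.37], [-1.96, 2.02], [-1.52, 1.47], [-3.14, 3.14]. Speed limits (rad/s): [2.22, 2.22, 2.79, 3.14, 3.14, 3.14].

## Interface

Orientations are given as a 3x3 rotation matrix whose columns are the frame's x, y, z axes.
In Python, from cell import * gives the robot as it stands.
- The arm moves only by the tool send_rows, never from a script. Its argument "motion" is a list of rows, each a list of 6 numbers: the shift along the tool's x, y, z in cm, then the turn, a rotation vector about the tool's x, y, z in degrees. In form: [[x, y, z, rx, ry, rz], ...]. A call has 1 to 12 rows; each row shifts and turns the commanded pose from where the row before left it, along the tool's axes as they then stand; what a row does not reach is not made up. A row lasts 1/8 s, in which the tool goes at most 62.5 mm and 10.7 degrees, less where a joint would pass 70% of its speed; a pose out of reach is approached as far as the arm can. A call is refused whole if a number of a shift passes 6.25 or a number of a turn 10.7, either way. A call with a gripper value outside its range is refused whole. "grip" is the closure in counts, from 0 (fully open) to 255 (shut), set as the call begins (left out, the last holds). The fingers move at their own pace and stop on an object; "squeeze" is the grip in N (left out, the last holds). Time passes only in rows, so rows that do not move let the fingers close. It gives the time, the measured TCP pose, the force, the opening and the grip force at its end, in the units of the state.
- state(): the state, without advancing time (a new reading comes with each control period).
- capture(name): name is "side" or "top"; returns a dict with "img" (400x640x3 uint8, blue, green, red), "z_map" (400x640 float32, m along the optical axis (not along the pixel's ray), 0 where there is no reading), "fovy" (degrees; the focal length in pixels is half the picture's height over the tangent of half this angle, whatever the lens; pixels are square), "cx", "cy" (the principal point, pixels), "R" (3x3) and "t" (3): a world point X has camera coordinates R X + t. Camera axes: x right, y down, z forward; pixel columns grow to the right and rows downward; lengths in m; the calibration is good to about 2 mm. A picture is of the moment at which its call begins.
- sign_off(): hands the job in; it is judged then, once.
The state is a dict: "clock": time; "q": joint angles; "qd": joint speeds; "tau": joint torques, N m; "tcp_pos": TCP position; "orientation": TCP orientation; "wrist_force": force on the tool from outside, world axes, zero at the start; "moment": the same for the moment, N m; "finger_gap": finger opening in m; "finger_force": force on a finger pad.
Only numpy, scipy, OpenCV 4.12 (cv2) and the standard library are available. Lean on these libraries where they do the work, as an engineer would, in place of code of your own. Each camera call takes 0.05 s, during which the arm holds its last target. There are 200 camera calls.

## Working session

There is one attempt and no reset: what is moved stays moved. The work goes in short steps, Python scripts to look and compute and a tool call to move; the robot and the scene stay as the last step left them, time stands still between calls to the robot, and variables do not carry over. Pictures are saved under pics/ and viewed, at most 10 in all, crops included, and the job is handed in when it is done.

Besides the shell and the picture viewer there is one more tool, called after ">>>" by a JSON object that holds its "name" and its "arguments". send_rows: Moves the arm, as the interface text tells. Its arguments: {"type":"object","properties":{"motion":{"type":"array"},"grip":{"type":"number"},"squeeze":{"type":"number"}},"required":["motion"]}

```bash
mkdir -p pics; ls
cat > h.py <<'E'
from cell import *
import numpy as np, cv2
def snap(n,f):
    c=capture(n); cv2.imwrite('pics/%s.png'%f,c['img']); np.savez('pics/%s.npz'%f,**c); return c
def pt(c,u,v,z=None,world_z=None):
    f=200/np.tan(np.radians(float(c['fovy']))/2)
    d=np.array([(u-c['cx'])/f,(v-c['cy'])/f,1.])
    R,t=c['R'],c['t']
    if world_z is not None:
        o=-R.T@t; w=R.T@d; return o+w*(world_z-o[2])/w[2]
    if z is None: z=c['z_map'][int(v),int(u)]
    return R.T@(d*z-t)
E
python3 - <<'E'
from h import *
for n in('top','side'):
    c=snap(n,n+'0'); print(n,c['fovy'],c['cx'],c['cy'],-c['R'].T@c['t'],c['R'].round(2).tolist())
s=state(); print(s['clock'],s['tcp_pos'],s['orientation'],s['finger_gap'])
E
```

```text
pics
top 55.53075307140778 321.3487778226495 195.5699147645475 [0.2942009  0.05074224 1.30266703] [[-0.02, -1.0, 0.02], [-0.99, 0.02, -0.14], [0.14, -0.02, -0.99]]
side 49.91395665831501 321.87917253900275 196.1558042547365 [0.279476   1.46060301 1.02712785] [[-0.99, -0.11, -0.02], [-0.04, 0.55, -0.83], [0.1, -0.83, -0.56]]
0.1 [0.14432795 0.50436941 0.24477999] [[-9.61380331e-01  2.75222841e-01 -4.97424529e-04]
 [ 2.75223238e-01  9.61379695e-01 -1.11839654e-03]
 [ 1.70405568e-04 -1.21210723e-03 -9.99999251e-01]] 0.08513943408007889
```

View pics/top0.png

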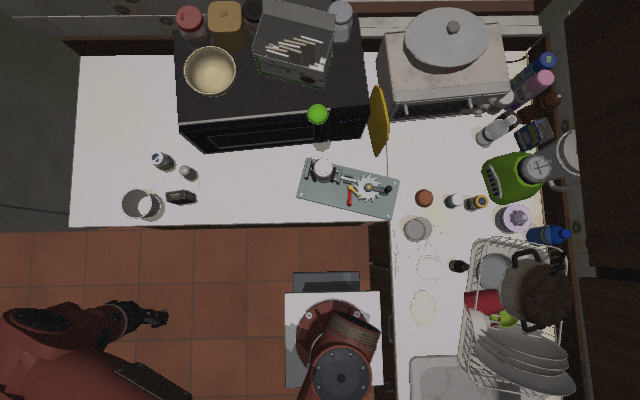

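View pics/side0.png

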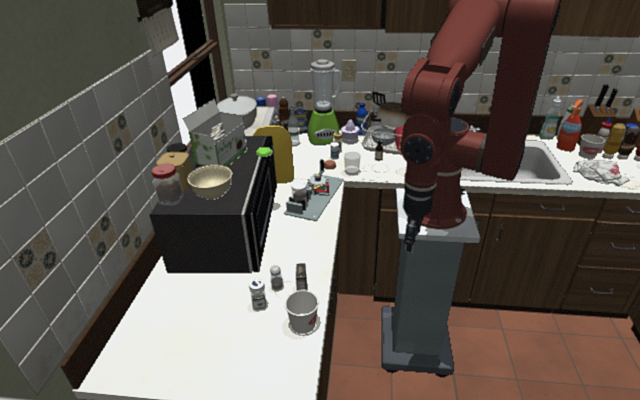

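The top view shows the clamp at about (300–398, 158–216), with the jar at (322,170), the wheel at (370,188), the red lever at (350,195) and the knob at about (388,188). I'll enlarge that area.

Run:
```python
from h import *
c=dict(np.load('pics/top0.npz'))
im=c['img'][145:225,290:405]
cv2.imwrite('pics/crop0.png',cv2.resize(im,None,fx=6.9,fy=6.9,interpolation=cv2.INTER_CUBIC))
```

```text
(no output)
```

View pics/crop0.png

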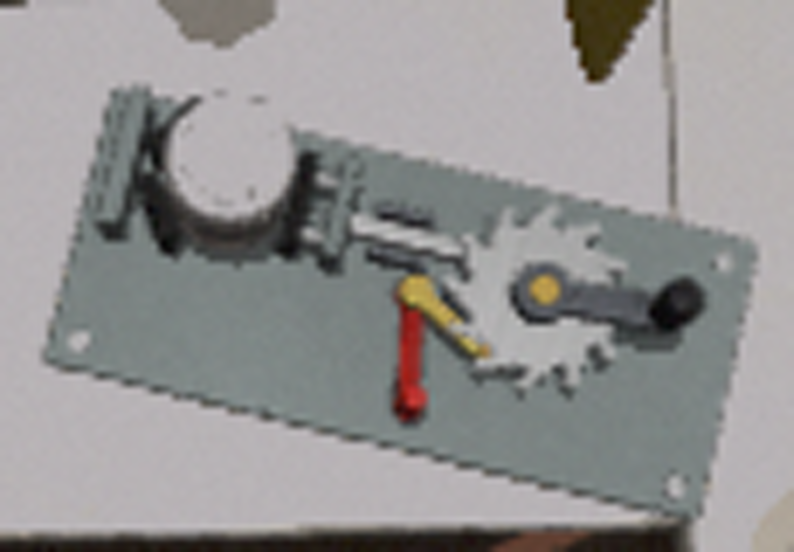

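The crop shows the jar lid at (232,158), axle cap (545,290), knob top (680,298), lever post (412,290), peg top (410,395), and plate corners (112,87), (757,240), (697,520), (43,360).

Run:
```python
from h import *
from scipy.optimize import least_squares
c=dict(np.load('pics/top0.npz'))
g=lambda u,v,z:pt(c,290+(u+.5)/6.9-.5,145+(v+.5)/6.9-.5,world_z=z)
for n in[(112,87),(757,240),(697,520),(43,360)]: print('corner',g(*n,.01).round(4))
obs={'jar':g(232,158,.11),'knob':g(680,298,.113),'peg':g(408,396,.064),'axle':g(545,290,.066),'post':g(412,290,.05)}
mod={'jar':(18,160),'knob':(4,-59.9),'peg':(-65,48),'axle':(0,0),'post':(-11,58)}
def w(p,m):
    a=p[2];return np.array([p[0]+np.cos(a)*m[0]/1e3-np.sin(a)*m[1]/1e3,p[1]+np.sin(a)*m[0]/1e3+np.cos(a)*m[1]/1e3])
f=lambda p:np.concatenate([w(p,mod[k])-obs[k][:2] for k in mod])
r=least_squares(f,[.5,0,0]);p=r.x;print(p,np.degrees(p[2]))
for k in mod: print(k,obs[k].round(4),w(p,mod[k]).round(4),((w(p,mod[k])-obs[k][:2])*1e3).round(1))
f=c['z_map'];
import itertools
for n,(u,v) in {'axle':(545,290),'knob':(680,298),'jar':(232,158),'peg':(408,396)}.items():
    U,V=round(290+u/6.9-.4),round(145+v/6.9-.4); print(n,pt(c,U,V).round(4))
```

```text
corner [0.6085 0.0774 0.01  ]
corner [ 0.5241 -0.2452  0.01  ]
corner [ 0.384  -0.2085  0.01  ]
corner [0.4702 0.1139 0.01  ]
[ 0.49111863 -0.12725195 -0.2689282 ] -15.408450922143498
jar [0.5495 0.0202 0.11  ] [0.551  0.0222] [1.5 2. ]
knob [ 0.4793 -0.1847  0.113 ] [ 0.4791 -0.1861] [-0.3 -1.3]
peg [ 0.4422 -0.0623  0.064 ] [ 0.4412 -0.0637] [-1.  -1.4]
axle [ 0.4918 -0.1294  0.066 ] [ 0.4911 -0.1273] [-0.6  2.1]
post [ 0.4955 -0.0671  0.05  ] [ 0.4959 -0.0684] [ 0.4 -1.3]
axle [ 0.4898 -0.1302  0.0701]
knob [ 0.478  -0.1835  0.1168]
jar [0.5505 0.0209 0.1125]
peg [ 0.4417 -0.0629  0.0672]
```

>>> {"name": "send_rows", "arguments": {"motion": [[-1.2,-1.4,0,0,0,0],[-2.5,-2.7,0,0,0,0],[-2.5,-2.7,0,0,0,0],[-2.5,-2.7,0,0,0,0],[-2.5,-2.7,0,0,0,0],[-2.5,-2.7,0,0,0,0],[-2.5,-2.7,0,0,0,0],[-2.5,-2.7,0,0,0,0],[-2.5,-2.7,0,0,0,0],[-2.5,-2.7,0,0,0,0],[-2.5,-2.7,0,0,0,0],[-2.5,-2.7,0,0,0,0]], "grip": 255, "squeeze": 60}}

```text
clock: 1.6
tcp_pos: [0.3345, 0.1249, 0.2452]
orientation: [[-0.961, 0.276, 0.0], [0.276, 0.961, -0.0], [-0.0, -0.0, -1.0]]
wrist_force: [0.5, 0.8, -0.9]
finger_gap: -0.0
finger_force: 0.0
```

>>> {"name": "send_rows", "arguments": {"motion": [[-2.5,-2.7,0,0,0,0],[-2.5,-2.7,0,0,0,0],[-2.5,-2.7,1,0,0,0],[-2.5,-2.7,2,0,0,0],[-2.5,-2.7,2,0,0,0],[-1.5,-2.0,2,0,0,0],[0,0,1,0,0,0],[0,0,0,0,0,0],[0,0,0,0,0,0]]}}

```text
clock: 2.72
tcp_pos: [0.4265, -0.0602, 0.1659]
orientation: [[-0.962, 0.274, 0.0], [0.274, 0.962, -0.0], [-0.0, 0.0, -1.0]]
wrist_force: [-0.4, 0.1, 0.6]
finger_gap: 0.0003
finger_force: 0.0
```

>>> {"name": "send_rows", "arguments": {"motion": [[-0.8,-1.4,1,0,0,0],[-0.8,-1.5,1,0,0,0],[0,0,2,0,0,0],[0,0,2,0,0,0],[0,0,2,0,0,0],[0,0,1.5,0,0,0],[0,0,1,0,0,0],[0,0,0.5,0,0,0],[0,0,0,0,0,0],[0,0,0,0,0,0]]}}

```text
clock: 3.98
tcp_pos: [0.4345, -0.0932, 0.0557]
orientation: [[-0.961, 0.275, 0.001], [0.275, 0.961, -0.0], [-0.001, -0.0, -1.0]]
wrist_force: [0.1, 0.8, -0.2]
finger_gap: -0.0002
finger_force: 0.0
```

Run:
```python
from h import *
c=snap('top','top1'); d=snap('side','side1')
a=cv2.resize(c['img'][145:225,300:405],(630,480),interpolation=cv2.INTER_CUBIC)
b=cv2.resize(d['img'][165:225,280:350],(560,480),interpolation=cv2.INTER_CUBIC)
cv2.imwrite('pics/c1.png',cv2.resize(np.hstack([a,b]),None,fx=.67,fy=.67))
print(state()['tcp_pos'],state()['wrist_force'])
```

```text
[ 0.43450542 -0.09320462  0.0557418 ] [-0.46839618 -0.63220586  0.0693865 ]
```

View pics/c1.png

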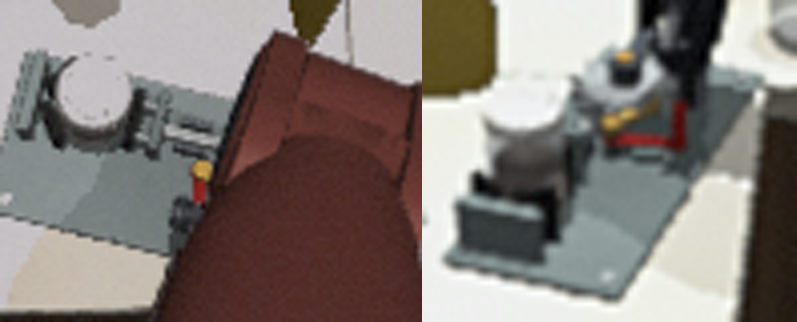

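The side view (right half) shows the closed fingers directly behind the red peg at about (680,110), and the peg is still upright in its start position. I'll push now.

>>> {"name": "send_rows", "arguments": {"motion": [[0,0.4,0,0,0,0],[0,0.4,0,0,0,0],[0,0.4,0,0,0,0],[0,0.4,0,0,0,0],[0,0.4,0,0,0,0],[0,0.4,0,0,0,0],[0,0.4,0,0,0,0],[0,0.4,0,0,0,0],[0,0,0,0,0,0]]}}

```text
clock: 5.2
tcp_pos: [0.4433, -0.062, 0.0553]
orientation: [[-0.962, 0.275, 0.001], [0.275, 0.962, 0.0], [-0.0, 0.001, -1.0]]
wrist_force: [0.5, -0.4, 0.4]
finger_gap: 0.0002
finger_force: 0.2
```

>>> {"name": "send_rows", "arguments": {"motion": [[0,0.2,0,0,0,0],[0,0.2,0,0,0,0],[0,0.1,0,0,0,0],[0,0,0,0,0,0]]}}

```text
clock: 5.7
tcp_pos: [0.4448, -0.0576, 0.0554]
orientation: [[-0.961, 0.275, 0.001], [0.275, 0.961, -0.0], [-0.001, -0.0, -1.0]]
wrist_force: [0.8, -4.1, -0.4]
finger_gap: 0.0002
finger_force: 1.3
```

>>> {"name": "send_rows", "arguments": {"motion": [[0,0.15,0,0,0,0],[0,0.15,0,0,0,0],[0,0,0,0,0,0]]}}

```text
clock: 6.08
tcp_pos: [0.4454, -0.0546, 0.0554]
orientation: [[-0.961, 0.275, 0.0], [0.275, 0.961, -0.0], [-0.0, -0.0, -1.0]]
wrist_force: [1.4, -3.5, 0.4]
finger_gap: 0.0003
finger_force: 1.6
```

Run:
```python
from h import *
c=snap('top','top2'); d=snap('side','side2')
b=cv2.resize(d['img'][165:225,280:350],(700,600),interpolation=cv2.INTER_CUBIC)
cv2.imwrite('pics/c2.png',b)
```

```text
(no output)
```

View pics/c2.png

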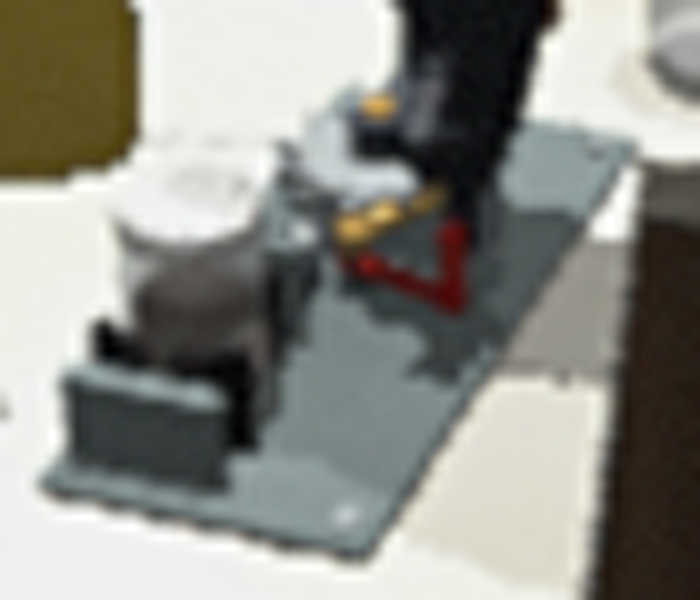

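The lever has swung over by a good part: the peg is now at (452,235) with its foot at (450,300). The force is still only 4 N, so it isn't at its stop and I'll keep pushing.

>>> {"name": "send_rows", "arguments": {"motion": [[0,0.2,0,0,0,0],[0,0.2,0,0,0,0],[0,0,0,0,0,0]]}}

```text
clock: 6.55
tcp_pos: [0.4464, -0.0507, 0.0554]
orientation: [[-0.961, 0.275, 0.0], [0.275, 0.961, -0.0], [-0.0, -0.0, -1.0]]
wrist_force: [2.3, -4.6, 0.5]
finger_gap: 0.0
finger_force: 1.8
```

>>> {"name": "send_rows", "arguments": {"motion": [[0,0.1,0,0,0,0],[0,0.1,0,0,0,0],[0,0,0,0,0,0]]}}

```text
clock: 6.92
tcp_pos: [0.4469, -0.0499, 0.0554]
orientation: [[-0.961, 0.276, -0.0], [0.276, 0.961, -0.002], [-0.001, -0.002, -1.0]]
wrist_force: [0.7, -9.5, -0.3]
finger_gap: 0.0001
finger_force: 4.8
```

>>> {"name": "send_rows", "arguments": {"motion": [[0,0.15,0,0,0,0],[0,0,0,0,0,0]]}}

```text
clock: 7.18
tcp_pos: [0.447, -0.0495, 0.0554]
orientation: [[-0.961, 0.277, -0.001], [0.277, 0.961, -0.005], [-0.001, -0.005, -1.0]]
wrist_force: [-1.3, -16.0, -0.5]
finger_gap: 0.0002
finger_force: 8.0
```

>>> {"name": "send_rows", "arguments": {"motion": [[0,-0.5,0,0,0,0],[0,-0.5,0,0,0,0],[0,-0.5,0,0,0,0],[0,-0.5,-0.5,0,0,0],[0,0,-1.5,0,0,0],[0,-1,-3,0,0,0],[0,-1,-3,0,0,0],[0,-2,-2,0,0,0],[0,0,0,0,0,0]]}}

```text
clock: 8.3
tcp_pos: [0.4315, -0.1062, 0.1568]
orientation: [[-0.961, 0.277, 0.003], [0.277, 0.961, -0.001], [-0.003, -0.0, -1.0]]
wrist_force: [-0.0, 0.1, 0.2]
finger_gap: -0.0
finger_force: 0.0
```

Run:
```python
from h import *
c=snap('top','top3'); d=snap('side','side3')
b=cv2.resize(d['img'][165:225,280:350],(560,480),interpolation=cv2.INTER_CUBIC)
a=cv2.resize(c['img'][145:225,300:405],(630,480),interpolation=cv2.INTER_CUBIC)
cv2.imwrite('pics/c3.png',cv2.resize(np.hstack([a,b]),None,fx=.67,fy=.67))
print(state()['tcp_pos'],state()['orientation'])
```

```text
[ 0.4304831  -0.10487347  0.15505094] [[-9.61209825e-01  2.75818170e-01 -9.23758374e-05]
 [ 2.75818107e-01  9.61209750e-01  4.33264046e-04]
 [ 2.08294652e-04  3.90978729e-04 -9.99999902e-01]]
```

View pics/c3.png

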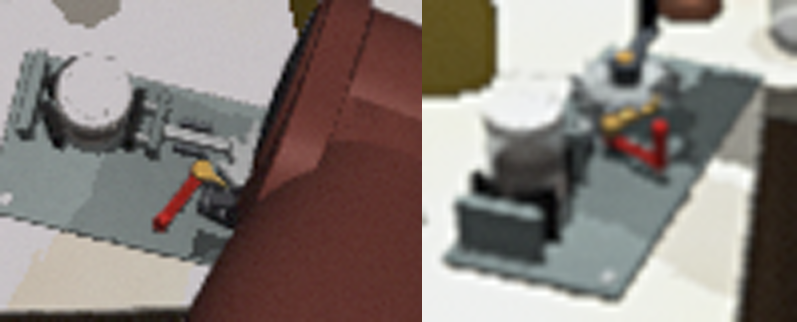

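The top view (left half) shows the lever swung fully over, with its post at (205,172) and peg at (160,225), about 0.6 rad. Next is the knob.

>>> {"name": "send_rows", "arguments": {"motion": [[-0.7,-0.6,0,0,0,0],[-1.4,-1.3,0,0,0,0],[-1.6,-1.5,0,0,0,0],[-1.6,-1.5,0,0,0,0],[-1.0,-0.9,0,0,0,0],[-0.6,-0.6,0,0,0,0],[0,0,0,0,0,0],[0,0,0,0,0,0]], "grip": 100}}

```text
clock: 9.4
tcp_pos: [0.4791, -0.1851, 0.1552]
orientation: [[-0.961, 0.275, -0.0], [0.275, 0.961, 0.0], [0.0, 0.0, -1.0]]
wrist_force: [-0.4, 0.1, -0.5]
finger_gap: 0.0519
finger_force: 0.0
```

Run:
```python
from h import *
s=state();print(s['tcp_pos'],s['finger_gap'])
d=snap('side','side4')
cv2.imwrite('pics/c4.png',cv2.resize(d['img'][145:215,290:380],(771,600),interpolation=cv2.INTER_CUBIC))
```

```text
[ 0.47909349 -0.18513621  0.15524354] 0.0519453823274746
```

View pics/c4.png

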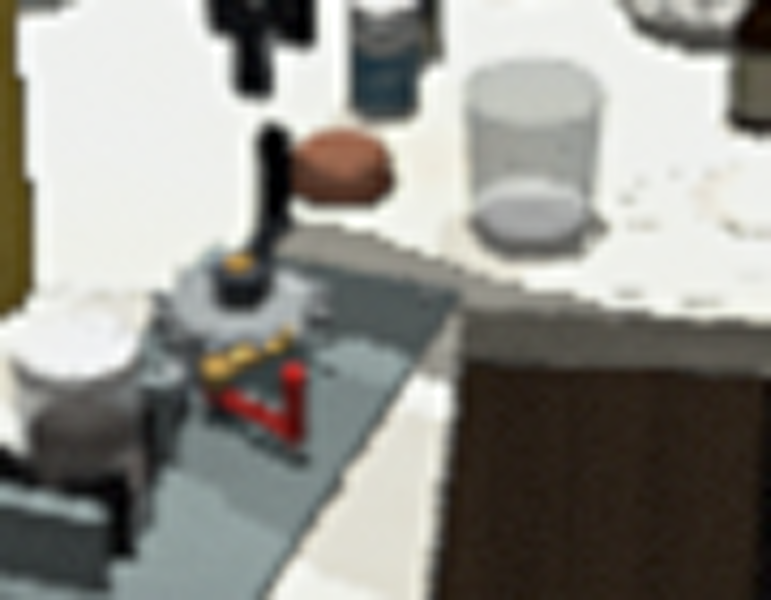

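The side view shows the near finger at (255,80) just above the knob top at (273,130). With the finger's offset along +y allowed for, they line up. I'll descend and grip.

>>> {"name": "send_rows", "arguments": {"motion": [[0,0,1,0,0,0],[0,0,1.5,0,0,0],[0,0,1.5,0,0,0],[0,0,1,0,0,0],[0,0,1,0,0,0],[0,0,0.6,0,0,0],[0,0,0,0,0,0],[0,0,0,0,0,0]]}}

```text
clock: 10.45
tcp_pos: [0.4797, -0.1857, 0.0896]
orientation: [[-0.961, 0.275, 0.0], [0.275, 0.961, -0.0], [-0.001, -0.0, -1.0]]
wrist_force: [0.0, 0.0, -0.4]
finger_gap: 0.0517
finger_force: 0.0
```

>>> {"name": "send_rows", "arguments": {"motion": [[0,0,0,0,0,0],[0,0,0,0,0,0],[0,0,0,0,0,0],[0,0,0,0,0,0],[0,0,0,0,0,0],[0,0,0,0,0,0]], "grip": 255, "squeeze": 50}}

```text
clock: 11.2
tcp_pos: [0.4799, -0.1851, 0.0898]
orientation: [[-0.962, 0.275, 0.001], [0.275, 0.962, 0.001], [-0.001, 0.001, -1.0]]
wrist_force: [1.2, 6.1, 6.1]
finger_gap: 0.019
finger_force: 48.7
```

>>> {"name": "send_rows", "arguments": {"motion": [[-0.1,0.05,0,0,0,0],[-0.1,0,0,0,0,0],[-0.1,0,0,0,0,0],[0,0,0,0,0,0],[0,0,0,0,0,0]]}}

```text
clock: 11.82
tcp_pos: [0.4811, -0.1852, 0.0897]
orientation: [[-0.961, 0.275, -0.002], [0.275, 0.961, 0.001], [0.002, 0.0, -1.0]]
wrist_force: [-6.8, 4.2, 13.1]
finger_gap: 0.0185
finger_force: 49.2
```

>>> {"name": "send_rows", "arguments": {"motion": [[-0.1,0,0,0,0,0],[-0.05,0,0,0,0,0],[0,0,0,0,0,0],[0,0,0,0,0,0]]}}

```text
clock: 12.32
tcp_pos: [0.4822, -0.1854, 0.0897]
orientation: [[-0.961, 0.275, -0.003], [0.275, 0.961, 0.001], [0.003, 0.0, -1.0]]
wrist_force: [-9.6, 4.2, 14.9]
finger_gap: 0.0189
finger_force: 49.3
```

Run:
```python
from h import *
s=state();print(s['tcp_pos'],s['wrist_force'])
d=snap('side','side5');c=snap('top','top5')
b=cv2.resize(d['img'][165:225,280:350],(560,480),interpolation=cv2.INTER_CUBIC)
a=cv2.resize(c['img'][145:225,300:405],(630,480),interpolation=cv2.INTER_CUBIC)
cv2.imwrite('pics/c5.png',cv2.resize(np.hstack([a,b]),None,fx=.67,fy=.67))
```

```text
[ 0.48220342 -0.18541818  0.08970994] [-9.62251713  4.19710206 14.8554379 ]
```

View pics/c5.png

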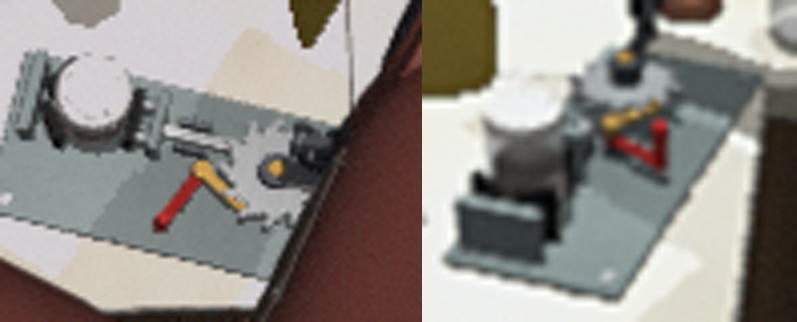

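The top view shows the pawl tip still hooked in the wheel at about (240,207) and the jar in place. I'll keep winding in small steps.

>>> {"name": "send_rows", "arguments": {"motion": [[-0.1,0,-0.05,0,0,0],[-0.1,0,-0.05,0,0,0],[0,0,0,0,0,0],[0,0,0,0,0,0]]}}

```text
clock: 12.92
tcp_pos: [0.4831, -0.1855, 0.0898]
orientation: [[-0.961, 0.275, -0.005], [0.275, 0.961, 0.002], [0.005, 0.001, -1.0]]
wrist_force: [-8.8, 4.5, 8.0]
finger_gap: 0.0187
finger_force: 48.9
```

```bash
cat > pw.py <<'E'
from h import *
# yellow/brass pawl pixels in the top view, lever region
c=capture('top'); b=c['img'][175:205,330:375].astype(int)
m=(b[...,2]-b[...,0]>60)&(b[...,1]-b[...,0]>35)
v,u=np.nonzero(m); print(sorted(zip((u+330).tolist(),(v+175).tolist()))); s=state(); print(s['tcp_pos'].round(4),s['wrist_force'].round(1))
if 1:
    P=np.load('pics/top5.npz')['img'][175:205,330:375].astype(int)
    v,u=np.nonzero((P[...,2]-P[...,0]>60)&(P[...,1]-P[...,0]>35)); print('ref',sorted(zip((u+330).tolist(),(v+175).tolist())))
E
python3 pw.py
```

```text
[(348, 186), (348, 187), (348, 188), (349, 185), (349, 186), (349, 187), (349, 188), (350, 185), (350, 186), (350, 187), (350, 188), (350, 189), (351, 185), (351, 186), (351, 187), (351, 188), (351, 189), (352, 187), (352, 188), (352, 189), (352, 190), (353, 188), (353, 189), (353, 190), (353, 191), (354, 190), (354, 191), (354, 192), (355, 191), (356, 194), (357, 195), (358, 195), (358, 196), (359, 195), (359, 196), (360, 196), (367, 186), (367, 187), (368, 185), (368, 186), (368, 187), (368, 188), (369, 185), (369, 186), (369, 187), (369, 188)]
[ 0.4831 -0.1856  0.0898] [-9.6  5.5  7.5]
ref [(348, 186), (348, 187), (348, 188), (349, 185), (349, 186), (349, 187), (349, 188), (350, 185), (350, 186), (350, 187), (350, 188), (350, 189), (351, 185), (351, 186), (351, 187), (351, 188), (351, 189), (352, 187), (352, 188), (352, 189), (352, 190), (353, 188), (353, 189), (353, 190), (353, 191), (354, 189), (354, 190), (354, 191), (354, 192), (355, 190), (355, 191), (356, 191), (356, 194), (357, 194), (357, 195), (358, 195), (358, 196), (359, 195), (359, 196), (360, 195), (360, 196), (367, 186), (367, 187), (368, 185), (368, 186), (368, 187), (368, 188), (369, 185), (369, 186), (369, 187), (369, 188)]
```

>>> {"name": "send_rows", "arguments": {"motion": [[-0.1,0,0,0,0,0],[-0.05,0,0,0,0,0],[0,0,0,0,0,0],[0,0,0,0,0,0]]}}

```text
clock: 13.48
tcp_pos: [0.4843, -0.1857, 0.0898]
orientation: [[-0.961, 0.275, -0.005], [0.275, 0.961, 0.003], [0.006, 0.001, -1.0]]
wrist_force: [-8.9, 6.5, 8.5]
finger_gap: 0.0188
finger_force: 48.9
```

```bash
python3 pw.py | head -2 | cut -c 380-
```

```text
194), (356, 195), (357, 195), (357, 196), (358, 195), (358, 196), (358, 197), (359, 195), (359, 196), (367, 186), (367, 187), (368, 185), (368, 186), (368, 187), (368, 188), (369, 185), (369, 186), (369, 187), (369, 188)]
```

>>> {"name": "send_rows", "arguments": {"motion": [[-0.1,0,0,0,0,0],[0,0,0,0,0,0],[0,0,0,0,0,0]]}}

```text
clock: 13.9
tcp_pos: [0.4852, -0.1859, 0.0898]
orientation: [[-0.961, 0.275, -0.006], [0.275, 0.961, 0.003], [0.006, 0.001, -1.0]]
wrist_force: [-9.3, 6.6, 10.0]
finger_gap: 0.0187
finger_force: 48.9
```

```bash
python3 pw.py | head -2 | cut -c 280-
```

```text
52, 187), (352, 189), (352, 190), (352, 191), (352, 192), (352, 193), (352, 194), (353, 191), (353, 192), (353, 193), (353, 194), (353, 195), (353, 196), (354, 193), (354, 194), (354, 195), (354, 196), (354, 197), (354, 198), (355, 196), (355, 197), (355, 198), (355, 199), (356, 198), (367, 186), (367, 187), (368, 185), (368, 186), (368, 187), (368, 188), (369, 185), (369, 186), (369, 187), (369, 188)]
```

The pawl has sprung out: its tip moved from (360,196) to (356,199) px, roughly 53 mm from the axle. The drum is wound on about 0.09 rad. Now I'll work out the arc for easing it back.

```bash
cat > arc.py <<'E'
from h import *
import sys
a0,a1,n=map(float,sys.argv[1:4]); yaw=np.radians(-15.2); ax=np.array([.4915,-.1280])
d=np.linspace(a0,a1,int(n)+1); ph=np.radians(-85)+d+yaw
p=ax+.06*np.c_[np.cos(ph),np.sin(ph)]
s=state(); R=s['orientation'][:2,:2]; 
r=s['tcp_pos'][:2]-ax; print('tcp',s['tcp_pos'].round(4),'r',np.hypot(*r).round(4),'drum est',(np.arctan2(r[1],r[0])-yaw-np.radians(-85)).round(3),'F',s['wrist_force'].round(1))
print((np.diff(p,axis=0)@R*100).round(2).tolist()); print('end',p[-1].round(4))
E
python3 arc.py 0.07 -1.6 42
```

```text
tcp [ 0.4852 -0.1859  0.0898] r 0.0582 drum est 0.069 F [-10.4   7.3   8.8]
[[0.24, -0.04], [0.24, -0.03], [0.24, -0.02], [0.24, -0.01], [0.24, 0.0], [0.24, 0.01], [0.24, 0.02], [0.24, 0.03], [0.24, 0.04], [0.23, 0.05], [0.23, 0.06], [0.23, 0.07], [0.23, 0.08], [0.22, 0.09], [0.22, 0.09], [0.22, 0.1], [0.21, 0.11], [0.21, 0.12], [0.2, 0.13], [0.2, 0.14], [0.19, 0.14], [0.18, 0.15], [0.18, 0.16], [0.17, 0.17], [0.17, 0.17], [0.16, 0.18], [0.15, 0.18], [0.14, 0.19], [0.14, 0.2], [0.13, 0.2], [0.12, 0.21], [0.11, 0.21], [0.1, 0.21], [0.09, 0.22], [0.09, 0.22], [0.08, 0.23], [0.07, 0.23], [0.06, 0.23], [0.05, 0.23], [0.04, 0.24], [0.03, 0.24], [0.02, 0.24]]
end [ 0.4328 -0.1157]
```

>>> {"name": "send_rows", "arguments": {"motion": [[0.12,0.0,0,0,0,0],[0.24,0.0,0,0,0,0],[0.24,0.02,0,0,0,0],[0.24,0.0,0,0,0,0],[0.24,0.0,0,0,0,0],[0.24,0.01,0,0,0,0],[0.24,0.02,0,0,0,0],[0.24,0.03,0,0,0,0],[0.12,0.02,0,0,0,0],[0,0,0,0,0,0]]}}

```text
clock: 15.2
tcp_pos: [0.4681, -0.181, 0.0899]
orientation: [[-0.961, 0.276, -0.004], [0.276, 0.961, 0.0], [0.004, -0.001, -1.0]]
wrist_force: [-7.1, 1.2, 3.1]
finger_gap: 0.0189
finger_force: 48.7
```

```bash
sed -i 's/\[.4915,-.1280\]/[.491,-.1265]/' arc.py; python3 arc.py -0.25 -1.6 34; python3 pw.py | head -1 | cut -c 280-
```

```text
tcp [ 0.4681 -0.181   0.0899] r 0.0591 drum est -0.22 F [-7.1  1.2  3.1]
[[0.23, 0.04], [0.23, 0.05], [0.23, 0.06], [0.23, 0.07], [0.23, 0.08], [0.22, 0.09], [0.22, 0.09], [0.21, 0.1], [0.21, 0.11], [0.21, 0.12], [0.2, 0.13], [0.2, 0.14], [0.19, 0.14], [0.18, 0.15], [0.18, 0.16], [0.17, 0.16], [0.17, 0.17], [0.16, 0.18], [0.15, 0.18], [0.14, 0.19], [0.14, 0.2], [0.13, 0.2], [0.12, 0.21], [0.11, 0.21], [0.1, 0.21], [0.09, 0.22], [0.09, 0.22], [0.08, 0.23], [0.07, 0.23], [0.06, 0.23], [0.05, 0.23], [0.04, 0.23], [0.03, 0.24], [0.02, 0.24]]
end [ 0.4323 -0.1142]
52, 187), (352, 189), (352, 190), (352, 191), (352, 192), (352, 193), (352, 194), (353, 191), (353, 192), (353, 193), (353, 194), (353, 195), (353, 196), (354, 193), (354, 194), (354, 195), (354, 196), (354, 197), (354, 198), (355, 196), (355, 197), (355, 198), (355, 199), (356, 198), (367, 186), (367, 187), (368, 185), (368, 186), (368, 187), (368, 188), (369, 185), (369, 186), (369, 188), (370, 186)]
```

Going well: the pawl stays out and the drum is following. I'll carry on.

>>> {"name": "send_rows", "arguments": {"motion": [[0.12,0.02,0,0,0,0],[0.23,0.05,0,0,0,0],[0.23,0.06,0,0,0,0],[0.23,0.07,0,0,0,0],[0.23,0.08,0,0,0,0],[0.22,0.09,0,0,0,0],[0.22,0.09,0,0,0,0],[0.21,0.1,0,0,0,0],[0.21,0.11,0,0,0,0],[0.21,0.12,0,0,0,0],[0.1,0.06,0,0,0,0],[0,0,0,0,0,0]]}}

```text
clock: 16.75
tcp_pos: [0.4486, -0.167, 0.0899]
orientation: [[-0.961, 0.276, -0.005], [0.276, 0.961, -0.001], [0.005, -0.002, -1.0]]
wrist_force: [-9.5, -2.2, 3.8]
finger_gap: 0.0191
finger_force: 48.8
```

```bash
python3 arc.py -0.6 -1.6 25
```

```text
tcp [ 0.4486 -0.167   0.0899] r 0.0587 drum est -0.631 F [-9.5 -2.2  3.8]
[[0.21, 0.12], [0.2, 0.13], [0.2, 0.14], [0.19, 0.14], [0.19, 0.15], [0.18, 0.16], [0.17, 0.17], [0.17, 0.17], [0.16, 0.18], [0.15, 0.18], [0.15, 0.19], [0.14, 0.2], [0.13, 0.2], [0.12, 0.21], [0.11, 0.21], [0.1, 0.22], [0.1, 0.22], [0.09, 0.22], [0.08, 0.23], [0.07, 0.23], [0.06, 0.23], [0.05, 0.23], [0.04, 0.24], [0.03, 0.24], [0.02, 0.24]]
end [ 0.4323 -0.1142]
```

>>> {"name": "send_rows", "arguments": {"motion": [[0.15,0.03,0,0,0,0],[0.22,0.1,0,0,0,0],[0.22,0.1,0,0,0,0],[0.21,0.12,0,0,0,0],[0.19,0.15,0,0,0,0],[0.18,0.16,0,0,0,0],[0.17,0.17,0,0,0,0],[0.17,0.17,0,0,0,0],[0.16,0.18,0,0,0,0],[0.15,0.18,0,0,0,0],[0.08,0.1,0,0,0,0],[0,0,0,0,0,0]]}}

```text
clock: 18.25
tcp_pos: [0.436, -0.1472, 0.09]
orientation: [[-0.961, 0.275, -0.002], [0.275, 0.961, 0.001], [0.002, 0.0, -1.0]]
wrist_force: [-5.1, 4.0, -1.3]
finger_gap: 0.0189
finger_force: 48.8
```

```bash
python3 arc.py -1.0 -1.6 15
```

```text
tcp [ 0.436  -0.1472  0.09  ] r 0.0588 drum est -1.033 F [-5.1  4.  -1.3]
[[0.15, 0.19], [0.14, 0.2], [0.13, 0.2], [0.12, 0.21], [0.11, 0.21], [0.1, 0.22], [0.1, 0.22], [0.09, 0.22], [0.08, 0.23], [0.07, 0.23], [0.06, 0.23], [0.05, 0.23], [0.04, 0.24], [0.03, 0.24], [0.02, 0.24]]
end [ 0.4323 -0.1142]
```

>>> {"name": "send_rows", "arguments": {"motion": [[0.08,0.1,0,0,0,0],[0.14,0.19,0,0,0,0],[0.13,0.2,0,0,0,0],[0.13,0.21,0,0,0,0],[0.12,0.21,0,0,0,0],[0.11,0.22,0,0,0,0],[0.1,0.22,0,0,0,0],[0.09,0.22,0,0,0,0],[0.08,0.23,0,0,0,0],[0.07,0.23,0,0,0,0],[0.04,0.12,0,0,0,0],[0,0,0,0,0,0]]}}

```text
clock: 19.75
tcp_pos: [0.4322, -0.1239, 0.0901]
orientation: [[-0.961, 0.275, -0.0], [0.275, 0.961, 0.001], [0.0, 0.0, -1.0]]
wrist_force: [-1.9, 4.0, -13.1]
finger_gap: 0.0186
finger_force: 49.1
```

```bash
python3 arc.py -1.4 -1.6 5
```

```text
tcp [ 0.4322 -0.1239  0.0901] r 0.0589 drum est 4.846 F [ -1.9   4.  -13.1]
[[0.06, 0.23], [0.05, 0.23], [0.04, 0.24], [0.03, 0.24], [0.02, 0.24]]
end [ 0.4323 -0.1142]
```

>>> {"name": "send_rows", "arguments": {"motion": [[0.05,0.2,0.1,0,0,0],[0.04,0.22,0.1,0,0,0],[0.03,0.22,0,0,0,0],[0.02,0.15,0,0,0,0],[0.01,0.1,0,0,0,0],[0,0,0,0,0,0],[0,0,0,0,0,0]]}}

```text
clock: 20.62
tcp_pos: [0.4333, -0.1153, 0.0897]
orientation: [[-0.961, 0.275, 0.001], [0.275, 0.961, -0.001], [-0.001, -0.0, -1.0]]
wrist_force: [-11.1, 5.8, 15.1]
finger_gap: 0.0188
finger_force: 52.0
```

>>> {"name": "send_rows", "arguments": {"motion": [[0,0.1,0,0,0,0],[0,0.1,0,0,0,0],[0,0,0,0,0,0],[0,0,0,0,0,0]]}}

```text
clock: 21.12
tcp_pos: [0.4336, -0.114, 0.0898]
orientation: [[-0.961, 0.276, -0.0], [0.276, 0.961, -0.002], [-0.0, -0.002, -1.0]]
wrist_force: [-13.0, 3.2, 15.6]
finger_gap: 0.0187
finger_force: 51.9
```

>>> {"name": "send_rows", "arguments": {"motion": [[0.15,0.05,-0.1,0,0,0],[0.1,0.1,0,0,0,0],[0,0.1,0,0,0,0],[0,0,0,0,0,0],[0,0,0,0,0,0]]}}

```text
clock: 21.75
tcp_pos: [0.4335, -0.1133, 0.0901]
orientation: [[-0.961, 0.277, 0.002], [0.277, 0.961, -0.007], [-0.004, -0.006, -1.0]]
wrist_force: [-3.6, -11.3, -8.3]
finger_gap: 0.0188
finger_force: 49.9
```

>>> {"name": "send_rows", "arguments": {"motion": [[0,0.1,0,0,0,0],[0,0.1,0,0,0,0],[0,0,0,0,0,0],[0,0,0,0,0,0]]}}

```text
clock: 22.25
tcp_pos: [0.4336, -0.1129, 0.0901]
orientation: [[-0.961, 0.278, 0.001], [0.278, 0.961, -0.01], [-0.003, -0.009, -1.0]]
wrist_force: [-6.7, -19.5, -9.8]
finger_gap: 0.019
finger_force: 50.1
```

```bash
python3 arc.py -1.4 -1.6 5
```

```text
tcp [ 0.4336 -0.1129  0.0901] r 0.059 drum est 4.657 F [ -6.7 -19.5  -9.8]
[[0.06, 0.23], [0.05, 0.23], [0.04, 0.24], [0.03, 0.24], [0.02, 0.24]]
end [ 0.4323 -0.1142]
```

The drum is at its stop: the push force has reversed and the estimate is about -1.6. I'll relax the push, release and withdraw.

>>> {"name": "send_rows", "arguments": {"motion": [[0,-0.15,0,0,0,0],[0,-0.15,0,0,0,0],[0,0,0,0,0,0],[0,0,0,0,0,0]]}}

```text
clock: 22.75
tcp_pos: [0.4334, -0.1135, 0.09]
orientation: [[-0.961, 0.276, 0.002], [0.276, 0.961, -0.005], [-0.004, -0.004, -1.0]]
wrist_force: [-2.2, -7.4, -7.5]
finger_gap: 0.0188
finger_force: 50.2
```

>>> {"name": "send_rows", "arguments": {"motion": [[0,0,0,0,0,0],[0,0,0,0,0,0],[0,0,0,0,0,0],[0,0,0,0,0,0],[0,0,-0.5,0,0,0],[0,0,-1.5,0,0,0],[0,0,-2,0,0,0],[0,0,-3,0,0,0],[0,0,-3,0,0,0],[1,0,-3,0,0,0],[2,0,-1,0,0,0],[2,0,0,0,0,0]], "grip": 100}}

```text
clock: 24.25
tcp_pos: [0.3838, -0.0974, 0.2305]
orientation: [[-0.961, 0.275, 0.002], [0.275, 0.961, -0.001], [-0.002, -0.0, -1.0]]
wrist_force: [0.2, 0.1, -0.6]
finger_gap: 0.0521
finger_force: 0.0
```

>>> {"name": "send_rows", "arguments": {"motion": [[2,3,0,0,0,0],[2,4,0,0,0,0],[2,4,0,0,0,0],[2,4,0,0,0,0],[1,4,0,0,0,0],[0,3,0,0,0,0],[0,3,0,0,0,0],[0,0,0,0,0,0],[0,0,0,0,0,0]]}}

```text
clock: 25.38
tcp_pos: [0.3657, 0.1674, 0.2294]
orientation: [[-0.962, 0.275, -0.0], [0.275, 0.962, -0.0], [0.0, -0.0, -1.0]]
wrist_force: [0.3, 1.0, 0.3]
finger_gap: 0.0522
finger_force: 0.0
```

Run:
```python
from h import *
s=state();print(s['clock'],s['tcp_pos'],s['wrist_force'])
c=snap('top','top6'); cv2.imwrite('pics/c6.png',cv2.resize(c['img'][145:225,290:405],None,fx=6.9,fy=6.9,interpolation=cv2.INTER_CUBIC))
```

```text
25.375 [0.36570956 0.16742145 0.22935388] [0.33677449 1.00572844 0.27490897]
```

View pics/c6.png

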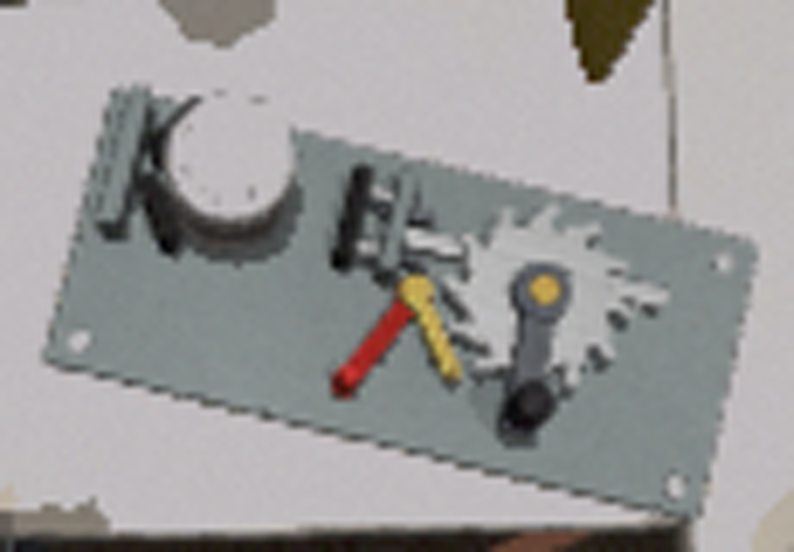

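The jar hasn't moved from (232,158). The pad has pulled back, the lever is over (peg at (343,382)), the pawl is out (tip at (452,375)), and the crank is at its slack stop (knob at (528,403)). I'll hand the job in.

```bash
python3 -c "
from cell import *
print(sign_off())"
```

```text
the job is handed in; nothing more can be done
None
```

I handed the job in at about 25 s. The lever is fully over, the pawl is clear of the wheel, and the drum was eased back to its slack stop before I let go. The jar is standing where it was; no verdict came back.

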